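# Gilding corner: brush on its rest, find the free paint pot and hold its lid open

### The job

Get the calligrapher's corner ready for dipping: first lay the brush lengthwise across both saddles of its brass rest and let go of it, then tap the knobs of the three brass paint pots until you have felt the one lid that gives (the other two are dried shut and must not be forced open). Lift that lid by its knob until it stands about half way to upright (45 degrees or a little more), and finish while still holding it up; leave the small ingot, the stone seal and the paperweight lying around them where they are.

Things in the scene. Friction and masses are not known exactly. Their poses are not given: they have to be found in the camera images.
- stand: Dark wooden stand 115 x 310 x 12 mm, fixed; origin under its centre, z up, y along its length (to the left), x away from the robot (within 0.3 rad). On it, fixed, three identical round brass pots 68 mm wide in a row along y, 100 mm apart, each with a hinged brass lid 68 mm wide, slightly domed, its top 64 mm (rim) to 70 mm (centre) above the table.
- knob_left (a point): Centre of the top of the knob of the LEFT pot's lid (left = largest y) as it is when shut; a fixed point that does not move with the lid. The knob is an upright brass cylinder 14 mm in diameter, 22 mm tall above the lid, its top 92 mm above the table, 18 mm from the lid's centre, on the edge away from the hinge. Axes as the stand's: x from hinge to knob, y parallel to the hinge axis.
- knob_middle (a point): The same point on the MIDDLE pot's lid.
- knob_right (a point): The same point on the RIGHT pot's lid.
- hinge_left (a point): Centre of the LEFT pot's hinge: 56 mm from the knob's axis along -x of the knob point, on the robot's side of the pot, 60 mm above the table (32 mm below the knob's top); axes as the stand's. The lid turns about this point's y; its knob edge swings up and back towards the robot. A free lid falls shut when let go.
- hinge_middle (a point): The same for the MIDDLE pot.
- hinge_right (a point): The same for the RIGHT pot.
- lid_1 (a joint): Opening of lid 1 (rad): 0 shut, 1.25 at its stop. Which numbered lid is on the left, middle or right pot changes every time. Two of the three lids are dried shut: solid against taps, and opened only by brute force (about 18 N at the knob); the third is free and weighs 80 g.
- lid_2 (a joint): Opening of lid 2 (rad): 0 shut, 1.25 at its stop. Which numbered lid is on the left, middle or right pot changes every time. Two of the three lids are dried shut: solid against taps, and opened only by brute force (about 18 N at the knob); the third is free and weighs 80 g.
- lid_3 (a joint): Opening of lid 3 (rad): 0 shut, 1.25 at its stop. Which numbered lid is on the left, middle or right pot changes every time. Two of the three lids are dried shut: solid against taps, and opened only by brute force (about 18 N at the knob); the third is free and weighs 80 g.
- seal_1 (a joint): How far lid 1 is pressed down on its rubber seal (m), 0 untouched. A free lid sinks up to 5 mm straight down under a light tap on its knob (about 2 N at 1.5 mm, 3 N at 3 mm, 4.5 N fully down) and springs back; a dried-shut lid sinks less than 1 mm.
- seal_2 (a joint): How far lid 2 is pressed down on its rubber seal (m), 0 untouched. A free lid sinks up to 5 mm straight down under a light tap on its knob (about 2 N at 1.5 mm, 3 N at 3 mm, 4.5 N fully down) and springs back; a dried-shut lid sinks less than 1 mm.
- seal_3 (a joint): How far lid 3 is pressed down on its rubber seal (m), 0 untouched. A free lid sinks up to 5 mm straight down under a light tap on its knob (about 2 N at 1.5 mm, 3 N at 3 mm, 4.5 N fully down) and springs back; a dried-shut lid sinks less than 1 mm.
- brush: The writing brush: a square bar 200 x 12 x 12 mm, 50 g, wooden handle and a brass cap over its last 50 mm. Loose, lying flat on the table on a red paper. Origin at the middle of its underside, x along its length towards the cap.
- rest: Brass brush rest, fixed: base 100 x 76 x 8 mm with two upright plates, 10 mm thick, 80 mm apart along its x (70 mm clear between them, room for fingers); each plate has a saddle 30 mm wide at its floor between two horns that lean outwards, ball-tipped, tops 64 mm above the table. Origin at the centre of its underside, z up; the brush lies along x over both saddles.
- saddle (a point): Centre of the rest at the height of the saddles' floor, 36 mm above the table: where the middle of the brush's underside belongs. Axes as the rest's.
- ingot_a: Brass boat-shaped ingot, about 54 mm wide, 34 mm high, loose, between the rest and the pots. To be left alone. Origin under its centre.
- sealstone: Stone name seal, 26 x 26 x 45 mm, upright and loose, near the robot. To be left alone.
- weight: Dark steel paperweight bar, 170 x 28 x 16 mm, loose, near right. To be left alone.
There are look-alikes about, which are no part of the job. Of the things that look like the brush, the smaller one is meant. What is shaped like the rest but purple is not meant.

How it is judged:
By the outcome, as a careful person would: the job done as asked, in the order asked, and still so for the second after the job is handed in, while the arm keeps its last pose, push and grip.
It also fails if it takes over 61 s, if anything falls off the work surface, if the arm or the gripper's body presses on something with over 40 N, if the wrist force passes 120 N, or if a joint passes its speed limit or range.

### The arm

A 6-joint arm with a two-finger parallel gripper is mounted at the origin on the work surface. World frame = base frame: x ahead of the robot, y to its left, z up, the work surface at z = 0. Lengths are in m, angles in degrees, forces in N, time in s.
With the tool pointing down it reaches from about 0.375 to 0.9 m from the base axis. Payload 3.1 kg.
Tool frame: the origin (TCP) lies midway between the tips of the shut fingers; the grasp point (between the pads) lies 19 mm behind it; z points along the fingers, y is the line along which they close (so a half turn about z gives the same grasp; the last joint's range is limited). The gripper opens to 87 mm and grips with 3 to 60 N. Pads are 19 mm wide; open, the fingers measure 117 mm over their backs; the gripper's body (75 mm by 190 mm) begins 51 mm behind the grasp point.
Start: joints at [-77.321, 30.224, 82.088, -0, 67.689, -10.227], TCP at [0.243, -0.576, 0.223] pointing down, gripper open.
Joint ranges: [-176.69, 176.69], [-43.24, 126.21], [12.49, 139.97], [-82, 262], [0, 151.66], [-163.58, 163.58]. Speed limits (degrees/s): [159.86, 159.86, 180, 180, 180, 180].

### API

Orientations are given as a 3x3 rotation matrix whose columns are the frame's x, y, z axes.
In Python, from rig import read_state, optics, bot gives the robot as it stands. The module is installed in compiled form; this text tells all that it offers.
- The arm moves only by the tool send_rows, never from a script. Its argument "commands" is a list of rows, each a list of 7 numbers: the turn, a rotation vector about the tool's x, y, z in units of 5 degrees (1.0 is 5 degrees), then the shift along the tool's x, y, z in units of 30 mm (1.0 is 30 mm), then the opening, from 0 (shut) to 1 (fully open). In form: [[rx, ry, rz, tx, ty, tz, gripper], ...]. A call has 1 to 20 rows; each row is the pose to reach, as a shift and turn from the pose commanded when the call began, along the tool's axes at that moment; what a row does not reach only later rows make up. A row lasts 1/12 s, in which the tool goes at most 41.7 mm and 7.16 degrees, less where a joint would pass 70% of its speed; a pose out of reach is approached as far as the arm can. A call with a gripper value outside its range is refused whole. The fingers move at their own pace and stop on an object; the grip force is fixed at half the most. Time passes only in rows, so rows that repeat a pose let the fingers close. It gives the time, the measured TCP pose, the force, the opening and the grip force at its end, in the units of the state.
- read_state(): the state, without advancing time (a new reading comes with each control period).
- optics.capture(name): name is "scene" or "side" or "wrist"; returns a dict with "image" (420x560x3 uint8, blue, green, red), "intrinsics" (3x3 intrinsics, pixels), "extrinsics" (4x4, takes a point from world to camera coordinates); the wrist camera has in their place "T_tool_cam" (4x4, takes a point from camera to tool coordinates, whose origin is the TCP and whose axes are the flange's). Camera axes: x right, y down, z forward; pixel columns grow to the right and rows downward; lengths in m; the calibration is good to about 2 mm. A picture is of the moment at which its call begins: read the wrist's pose just before it. There is no depth.
- bot.hand_in(): hands the job in; it is judged then, once.
The state is a dict: "time_s": time; "joint_positions": joint angles; "qvel": joint speeds; "tau": joint torques, N m; "position": TCP position; "tcp_rot": TCP orientation; "force": force on the tool from outside, world axes, zero at the start; "moment": the same for the moment, N m; "opening": opening from 0.0 (shut) to 1.0 (fully open); "grasp_force": force on a finger pad.
Only numpy, scipy, OpenCV 4.12 (cv2) and the standard library are available. Lean on these libraries where they do the work, as an engineer would, in place of code of your own. Each camera call takes 0.05 s, during which the arm holds its last target. There are 200 camera calls.

## Working session

There is one attempt and no reset: what is moved stays moved. The work goes in short steps, Python scripts to look and compute and a tool call to move; the robot and the scene stay as the last step left them, time stands still between calls to the robot, and variables do not carry over. Pictures are saved under pics/ and viewed, at most 10 in all, crops included, and the job is handed in when it is done.

Besides the shell and the picture viewer there is one more tool, called after "Call:" by a JSON object that holds its "method" and its "body". send_rows: Moves the arm, as the interface text tells. Its arguments: {"type":"object","properties":{"commands":{"type":"array","items":{"type":"array","items":{"type":"number"}}}},"required":["commands"]}

```bash
mkdir -p pics; cat > h.py <<'E'
import numpy as np, cv2
from rig import read_state, optics, bot
E
python3 - <<'E'
from h import *
import pickle
s=read_state();print(s)
d={n:optics.capture(n) for n in("scene","side")}
pickle.dump(d,open('cap.pkl','wb'))
for n in d: cv2.imwrite(f'pics/{n}0.png',d[n]["image"]);print(d[n]["intrinsics"],d[n]["extrinsics"])
w=optics.capture("wrist");print(w["intrinsics"],w["T_tool_cam"])
E
```

```text
{'time_s': 0.0, 'joint_positions': array([-7.73228309e+01,  3.02794959e+01,  8.21562521e+01, -2.12201370e-04,
        6.76869000e+01, -1.02284139e+01]), 'qvel': array([ 0.07860661,  0.00300048,  0.0800393 ,  0.04313928,  0.06189425,
       -0.009306  ]), 'tau': array([-1.52568089e-03, -4.40053153e+01, -1.76590097e+01,  6.32384210e-02,
        5.82497742e-02, -1.57181080e-04]), 'position': array([ 0.24311282, -0.57499652,  0.22156668]), 'tcp_rot': array([[ 9.21147024e-01,  3.89214511e-01, -4.73115447e-04],
       [ 3.89214616e-01, -9.21144736e-01,  2.08767372e-03],
       [ 3.76745102e-04, -2.10719788e-03, -9.99997709e-01]]), 'force': array([ 0.07384779,  0.28274787, -0.80991434]), 'moment': array([ 0.04011956, -0.03393623,  0.00384004]), 'grasp_force': 0.0, 'opening': 1.0001044252564537}
[[392.79752068   0.         284.92203709]
 [  0.         392.79752068 209.54269754]
 [  0.           0.           1.        ]] [[-1.54684887e-01  9.87811388e-01 -1.73564996e-02 -6.91468161e-04]
 [ 6.08102742e-01  8.13497780e-02 -7.89679219e-01 -1.94937481e-01]
 [-7.78642178e-01 -1.32705976e-01 -6.13274394e-01  1.30768185e+00]
 [ 0.00000000e+00  0.00000000e+00  0.00000000e+00  1.00000000e+00]]
[[523.4669424    0.         283.02912968]
 [  0.         523.4669424  212.55904531]
 [  0.           0.           1.        ]] [[-0.95190748 -0.30624438 -0.00930249  0.43847076]
 [-0.18265781  0.59161312 -0.78525795  0.09069319]
 [ 0.2459843  -0.74579374 -0.61909888  1.19007999]
 [ 0.          0.          0.          1.        ]]
[[338.2092674    0.         281.64758764]
 [  0.         338.2092674  212.19681656]
 [  0.           0.           1.        ]] [[-1.32932597e-03 -9.54842764e-01 -2.97108616e-01  8.15795664e-02]
 [ 9.99999012e-01 -1.40484913e-03  4.06766091e-05  7.16600618e-04]
 [-4.56232547e-04 -2.97108268e-01  9.54843688e-01 -1.62617182e-01]
 [ 0.00000000e+00  0.00000000e+00  0.00000000e+00  1.00000000e+00]]
```

View pics/scene0.png

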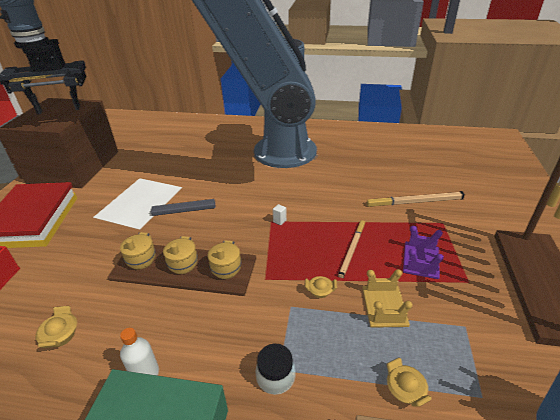

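View pics/side0.png

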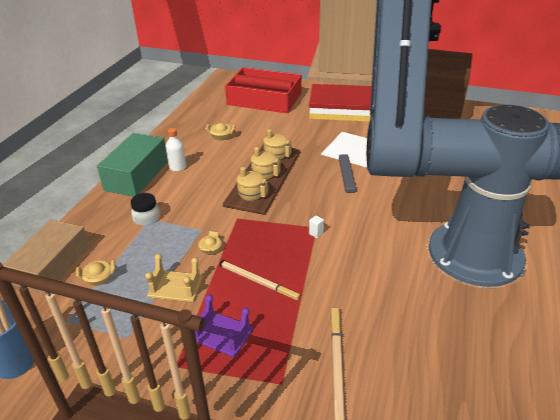

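The scene view shows the brush candidates: the one on the red paper at (352,248) and the longer one at (415,199). The rest candidates are brass at (387,300) and purple (423,252). The pots are at (138,250), (180,254) and (225,260). The side view shows the brush at (260,280), the long stick at (337,360), the brass rest at (176,282), the purple one at (222,328), and the pots at (252,183), (265,162) and (277,145). By the description I choose the shorter brush on the red paper and the brass rest. I'll check this in close crops.

```bash
python3 - <<'E'
from h import *
import pickle
d=pickle.load(open('cap.pkl','rb'))
A=d['scene']['image'];B=d['side']['image']
r=lambda I,x,y,w,h,k:cv2.resize(I[y:y+h,x:x+w],None,fx=k,fy=k,interpolation=cv2.INTER_CUBIC)
a=r(A,330,215,133,120,3);b=r(B,140,245,133,120,3)  # 400x360
b2=r(B,140,240,165,100,3)
a2=r(A,105,225,160,75,3)
top=np.zeros((360,798,3),np.uint8)
top[:,:399]=a; top[:,399:]=r(B,175,0,1,1,1) if 0 else r(B,140,225,133,120,3)
bot_=np.zeros((240,798,3),np.uint8)
c=r(A,110,225,133,80,3);e=r(B,220,125,133,80,3)
bot_[:,:399]=c;bot_[:,399:]=e
cv2.imwrite('pics/crop1.png',np.vstack([top,bot_]))
E
```

```text
(no output)
```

View pics/crop1.png

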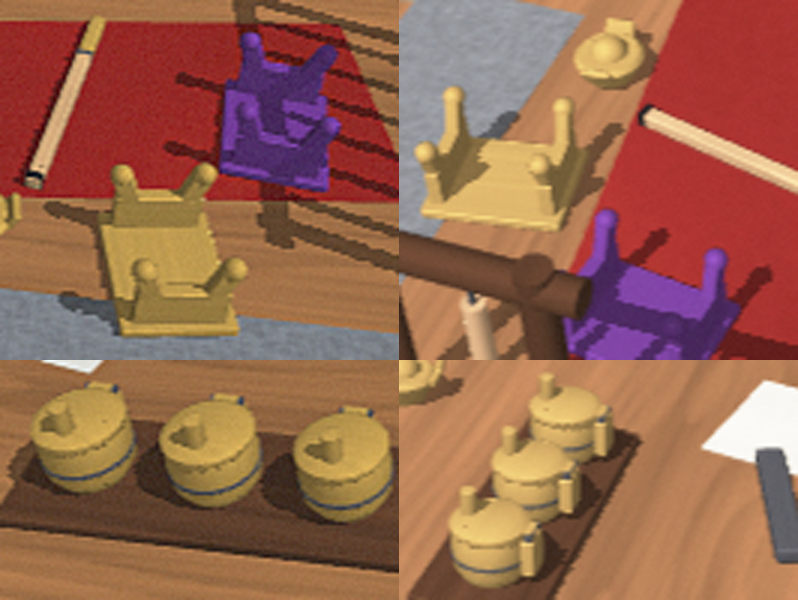

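The crop confirms it. The brush on the red paper has its cap end at scene (362,221) and its dark end at (341,275), and the brass rest shows four ball horns. The knob tops are at scene (130,242), (173,247) and (218,254), with the hinges on the robot's side.

```bash
cat >> h.py <<'E'
def tri(ps,Ps):
    A=[]
    for (u,v),P in zip(ps,Ps): A+= [u*P[2]-P[0], v*P[2]-P[1]]
    X=np.linalg.svd(np.array(A))[2][-1]; return X[:3]/X[3]
def onplane(p,P,z):
    M=np.c_[P[:,0],P[:,1],P[:,2]*z+P[:,3]]
    X=np.linalg.solve(M,[p[0],p[1],1]); return np.r_[X[:2]/X[2],z]
def PM(c): return c["intrinsics"]@c["extrinsics"][:3]
def PW(c,s):
    T=np.eye(4);T[:3,:3]=s["tcp_rot"];T[:3,3]=s["position"]
    return c["intrinsics"]@np.linalg.inv(T@c["T_tool_cam"])[:3]
E
python3 - <<'E'
from h import *
import pickle
np.set_printoptions(precision=4,suppress=True)
d=pickle.load(open('cap.pkl','rb'))
S,D=PM(d['scene']),PM(d['side'])
prs={'fl':((370.3,273),(194.7,259.7)),'fr':((399,273),(187.3,280.3)),'nl':((378.3,304.7),(158.3,257)),'nr':((408,304.3),(150,276)),
'kL':((218,254),(243,168.3)),'kM':((172.7,247.3),(256.7,148.3)),'kR':((130.3,241.7),(269,131)),'bend':((341.3,275),(222.3,263.7)),'cap':((362.3,221),(298,296))}
for k,(a,b) in prs.items(): print(k,tri([a,b],[S,D]))
print(onplane((341.3,275),S,.012),onplane((362.3,221),S,.012),onplane((222.3,263.7),D,.012),onplane((298,296),D,.012))
for k,p in dict(ing=(319,290),seal=(280,215),purple=(423,262)).items(): print(k,onplane(p,S,.02))
for k in('kL','kM','kR'): print(onplane(prs[k][0],S,.092),onplane(prs[k][1],D,.092))
E
```

```text
fl [0.5694 0.2653 0.0569]
fr [0.559  0.3227 0.0547]
nl [0.6472 0.2793 0.0557]
nr [0.6371 0.3338 0.0543]
kL [ 0.5822 -0.0481  0.0838]
kM [ 0.5804 -0.1455  0.0868]
kR [ 0.5784 -0.2405  0.0883]
bend [0.5347 0.2097 0.0046]
cap [0.3458 0.2548 0.0081]
[0.5414 0.2093 0.012 ] [0.3499 0.254  0.012 ] [0.5311 0.2168 0.012 ] [0.345  0.2587 0.012 ]
ing [0.5968 0.1655 0.02  ]
seal [0.3635 0.0452 0.02  ]
purple [0.4853 0.3854 0.02  ]
[ 0.5935 -0.0418  0.092 ] [ 0.5772 -0.0394  0.092 ]
[ 0.5873 -0.1407  0.092 ] [ 0.5773 -0.139   0.092 ]
[ 0.5832 -0.2365  0.092 ] [ 0.5762 -0.2352  0.092 ]
```

Call:
{"method": "send_rows", "body": {"commands": [[0,0,0,0,0,-1.6,1],[0,0,4.6,16.5,-15.3,-1.6,1],[0,0,4.6,16.5,-15.3,-1.6,1],[0,0,4.6,16.5,-15.3,-1.6,1],[0,0,4.6,16.5,-15.3,-1.6,1],[0,0,4.6,16.5,-15.3,-1.6,1],[0,0,4.6,16.5,-15.3,-1.6,1],[0,0,4.6,16.5,-15.3,-1.6,1],[0,0,4.6,16.5,-15.3,-1.6,1],[0,0,4.6,16.5,-15.3,-1.6,1],[0,0,4.6,16.5,-15.3,-1.6,1],[0,0,4.6,16.5,-15.3,-1.6,1],[0,0,4.6,16.5,-15.3,-1.6,1],[0,0,4.6,16.5,-15.3,-1.6,1],[0,0,4.6,16.5,-15.3,-1.6,1],[0,0,4.6,16.5,-15.3,-1.6,1],[0,0,4.6,16.5,-15.3,-1.6,1],[0,0,4.6,16.5,-15.3,-1.6,1],[0,0,4.6,16.5,-15.3,-1.6,1],[0,0,4.6,16.5,-15.3,-1.6,1]]}}

```text
time_s: 1.82
position: [0.52, 0.0398, 0.2701]
tcp_rot: [[1.0, 0.0, -0.001], [0.0, -1.0, -0.001], [-0.001, 0.001, -1.0]]
force: [-0.0, -0.3, 0.2]
opening: 1.002
grasp_force: 0.0
```

```bash
python3 - <<'E'
from h import *
import pickle
s=read_state();w=optics.capture("wrist");print(s['time_s'],s['position'],s['tcp_rot'],s['joint_positions'])
pickle.dump((s,w),open('w1.pkl','wb'))
cv2.imwrite('pics/w1.png',cv2.resize(w["image"],None,fx=1.42,fy=1.42,interpolation=cv2.INTER_CUBIC))
E
```

```text
1.8167 [0.52000893 0.03981205 0.27011748] [[ 9.99998910e-01  4.97517699e-05 -1.47575582e-03]
 [ 4.87231620e-05 -9.99999756e-01 -6.97031867e-04]
 [-1.47579013e-03  6.96959203e-04 -9.99998668e-01]] [-7.87983993e+00  1.89857409e+01  9.33922380e+01 -5.52867947e-02
  6.77003115e+01  8.21383526e+01]
```

View pics/w1.png

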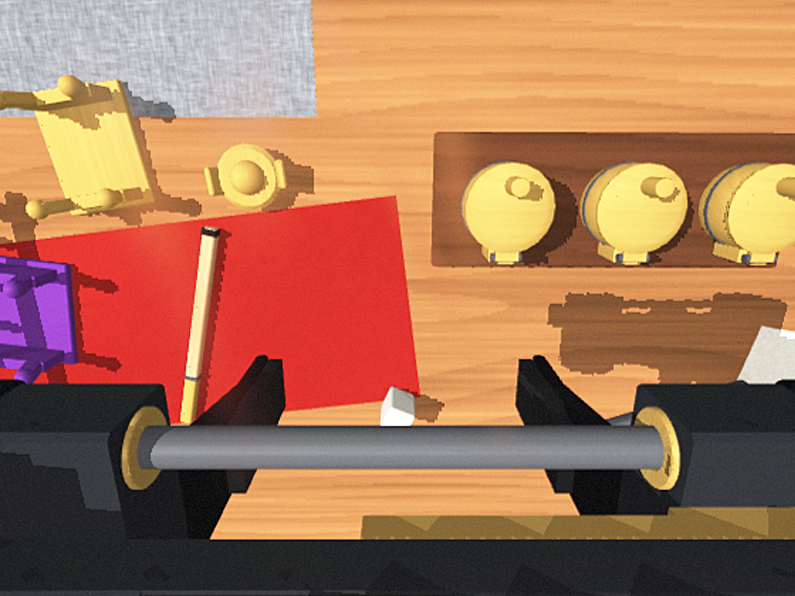

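The wrist view shows the brush from (211,230) to (188,421) (in the 1.42x picture), the brass rest's balls at (70,84), (107,198) and (36,210), the ingot at (247,178), the stand's edge from (434,132), and the knob tops at (517,185) and (651,186).

```bash
python3 - <<'E'
from h import *
import pickle
np.set_printoptions(precision=4,suppress=True)
s,w=pickle.load(open('w1.pkl','rb'));W=PW(w,s)
d=pickle.load(open('cap.pkl','rb'));S,D=PM(d['scene']),PM(d['side'])
for n,p,z in [('bend',(211,230),.012),('bcap',(188,421),.012),('kL',(516,184),.092),('kM',(650,185),.092),('nl',(70,84),.057),('fl',(107,198),.057),('fr',(36,210),.057),('stTL',(434,132),.012),('stTR',(794,134),.012),('stBL',(431,266),.012),('ing',(247,178),.03),('c1',(122,80),.008),('c2',(154,202),.008)]:
  print(n,onplane(np.array(p)/1.42,W,z))
# brush extents by colour lines in scene/side at center
for n,a,b,c in [('bend',(341.3,275),(222.3,263.7),(211,230)),('cap',(362.3,221),(298,296),(188,421)),('kL',(218,254),(243,168.3),(516,184)),('kM',(172.7,247.3),(256.7,148.3),(650,185)),('nl',(378.3,304.7),(158.3,257),(70,84)),('fl',(370.3,273),(194.7,259.7),(107,198)),('fr',(399,273),(187.3,280.3),(36,210))]:
  print(n,tri([a,b,np.array(c)/1.42],[S,D,W]))
E
```

```text
bend [0.5364 0.2044 0.012 ]
bcap [0.3462 0.2498 0.012 ]
kL [ 0.5804 -0.0414  0.092 ]
kM [ 0.5796 -0.134   0.092 ]
nl [0.6485 0.2754 0.057 ]
fl [0.5681 0.2636 0.057 ]
fr [0.5591 0.3201 0.057 ]
stTL [0.6172 0.0105 0.012 ]
stTR [ 0.6153 -0.2876  0.012 ]
stBL [0.5038 0.0109 0.012 ]
ing [0.5815 0.163  0.03  ]
c1 [0.6574 0.2636 0.008 ]
c2 [0.5602 0.2526 0.008 ]
bend [0.5348 0.2089 0.0039]
cap [0.3453 0.2539 0.0075]
kL [ 0.5814 -0.0462  0.0844]
kM [ 0.5798 -0.1423  0.0873]
nl [0.6478 0.2784 0.0548]
fl [0.5691 0.2648 0.0564]
fr [0.5589 0.3225 0.0544]
```

Call:
{"method": "send_rows", "body": {"commands": [[0,0,2.7,-2.65,-6.3,5.6,0.7],[0,0,2.7,-2.65,-6.3,5.6,0.7],[0,0,2.7,-2.65,-6.3,5.6,0.7],[0,0,2.7,-2.65,-6.3,5.6,0.7],[0,0,2.7,-2.65,-6.3,5.6,0.7],[0,0,2.7,-2.65,-6.3,5.6,0.7],[0,0,2.7,-2.65,-6.3,5.6,0.7],[0,0,2.7,-2.65,-6.3,6.5,0.7],[0,0,2.7,-2.65,-6.3,7.5,0.7],[0,0,2.7,-2.65,-6.3,8.2,0.7],[0,0,2.7,-2.65,-6.3,8.6,0.7],[0,0,2.7,-2.65,-6.3,8.83,0.7],[0,0,2.7,-2.65,-6.3,8.83,0.7],[0,0,2.7,-2.65,-6.3,8.83,0],[0,0,2.7,-2.65,-6.3,8.83,0],[0,0,2.7,-2.65,-6.3,8.83,0],[0,0,2.7,-2.65,-6.3,8.83,0],[0,0,2.7,-2.65,-6.3,8.83,0],[0,0,2.7,-2.65,-6.3,8.83,0],[0,0,2.7,-2.65,-6.3,8.83,0]]}}

```text
time_s: 3.53
position: [0.4415, 0.2291, 0.0059]
tcp_rot: [[0.972, -0.235, 0.0], [-0.235, -0.972, 0.0], [0.0, -0.0, -1.0]]
force: [-0.7, 0.7, 0.1]
opening: 0.254
grasp_force: 0.0
```

Call:
{"method": "send_rows", "body": {"commands": [[0,0,0,0,0,0,0],[0,0,0,0,0,0,0],[0,0,0,0,0,0,0],[0,0,0,0,0,0,0],[0,0,0,0,0,0,0],[0,0,0,0,0,0,0]]}}

```text
time_s: 4.03
position: [0.4415, 0.229, 0.0057]
tcp_rot: [[0.972, -0.235, 0.0], [-0.235, -0.972, 0.0], [0.0, -0.0, -1.0]]
force: [0.2, 0.8, 2.5]
opening: 0.128
grasp_force: 30.0
```

Call:
{"method": "send_rows", "body": {"commands": [[0,0,0,0,0,-1.2,0],[0,0,0,0,0,-2.4,0],[0,0,0,0,0,-3.6,0],[0,0,0,0,0,-4.15,0],[0,0,-1.1,1.2,-0.9,-4.15,0],[0,0,-2.2,2.4,-1.8,-4.15,0],[0,0,-3.3,3.6,-2.7,-4.15,0],[0,0,-4.4,4.7,-3.5,-4.15,0],[0,0,-4.4,4.7,-3.5,-4.15,0],[0,0,-4.4,4.7,-3.5,-4.15,0],[0,0,-4.4,4.7,-3.5,-4.15,0]]}}

```text
time_s: 4.95
position: [0.602, 0.2974, 0.1289]
tcp_rot: [[0.989, 0.146, -0.003], [0.146, -0.989, -0.001], [-0.003, 0.001, -1.0]]
force: [-1.5, -0.3, -0.4]
opening: 0.132
grasp_force: 30.0
```

```bash
python3 - <<'E'
from h import *
import pickle
s=read_state();d={n:optics.capture(n) for n in("wrist","scene","side")}
pickle.dump((s,d),open('w2.pkl','wb'));print(s['position'],s['opening'],s['grasp_force'])
c=lambda I,x,y,w,h:cv2.resize(I[y:y+h,x:x+w],(400,300),interpolation=cv2.INTER_CUBIC)
a=np.hstack([c(d['scene']['image'],310,210,133,100),c(d['side']['image'],110,210,133,100)])
b=cv2.resize(d['wrist']['image'],(400,300))
b2=c(d['wrist']['image'],0,0,133,100)*0
cv2.imwrite('pics/w2.png',np.vstack([a,np.hstack([b,b2])]))
E
```

```text
[0.60203018 0.29742771 0.12892354] 0.13206193690329807 29.99981939792633
```

View pics/w2.png

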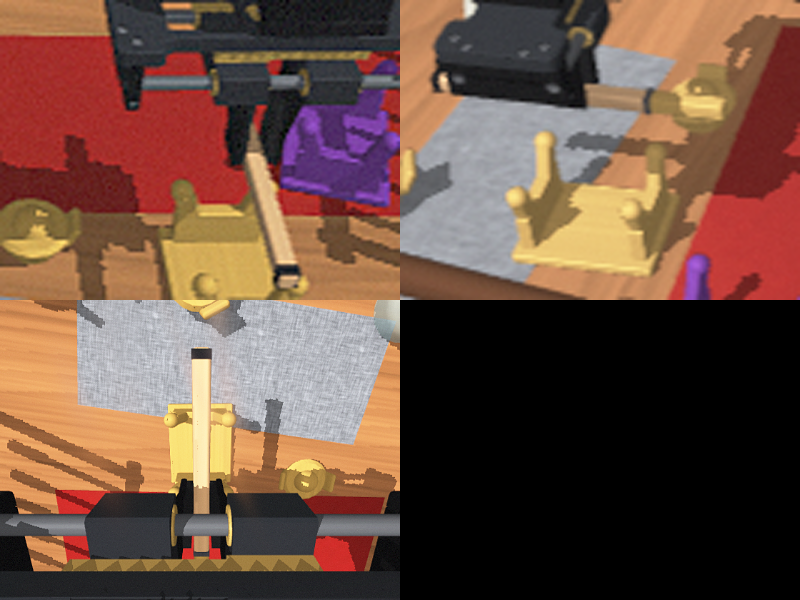

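The brush is held parallel to the rest. Its dark end is at wrist (202,349) in this view and the far horn balls are at (170,420) and (228,420), so I'll check the numbers.

```bash
python3 - <<'E'
from h import *
import pickle
np.set_printoptions(precision=4,suppress=True)
s,d=pickle.load(open('w2.pkl','rb'));W=PW(d['wrist'],s)
f=lambda x,y,z:onplane((x*1.4,(y-300)*1.4),W,z)
e=f(202,348,.135);l=f(170,420,.057);r=f(228,420,.057)
R=s['tcp_rot'];p=s['position']
for q in(e,l,r,(l+r)/2): print(q,(q-p)@R)
n=f(201,556,.135);print((n-p)@R)
a=f(237,405,.008);b=f(168,407,.008);print('base far corners',a,b,(a-p)@R,(b-p)@R, (a+b)/2)
E
```

```text
[0.6992 0.3104 0.135 ] [ 0.098   0.0014 -0.0064]
[0.6382 0.3326 0.057 ] [ 0.0412 -0.0296  0.0718]
[0.6464 0.2766 0.057 ] [0.0411 0.027  0.0718]
[0.6423 0.3046 0.057 ] [ 0.0411 -0.0013  0.0718]
[-0.0528  0.0006 -0.0059]
base far corners [0.6574 0.2627 0.008 ] [0.6436 0.3416 0.008 ] [0.0501 0.0424 0.1208] [ 0.0479 -0.0377  0.1207] [0.6505 0.3021 0.008 ]
```

Call:
{"method": "send_rows", "body": {"commands": [[0,0,0,0.05,0,0.8,0],[0,0,0,0.05,0,1.6,0],[0,0,0,0.05,0,2.2,0],[0,0,0,0.05,0,2.6,0],[0,0,0,0.05,0,2.8,0],[0,0,0,0.05,0,2.86,0],[0,0,0,0.05,0,2.86,0],[0,0,0,0.05,0,2.86,0]]}}

```text
time_s: 5.77
position: [0.6054, 0.2983, 0.0455]
tcp_rot: [[0.989, 0.146, 0.002], [0.146, -0.989, 0.001], [0.002, -0.0, -1.0]]
force: [0.3, 1.0, -0.9]
opening: 0.133
grasp_force: 30.0
```

Call:
{"method": "send_rows", "body": {"commands": [[0,0,0,0,0,0.04,0],[0,0,0,0,0,0.08,0],[0,0,0,0,0,0.08,0],[0,0,0,0,0,0.08,0]]}}

```text
time_s: 6.1
position: [0.6048, 0.2981, 0.0423]
tcp_rot: [[0.989, 0.146, 0.001], [0.146, -0.989, 0.0], [0.001, -0.0, -1.0]]
force: [-1.0, -0.6, -0.1]
opening: 0.133
grasp_force: 30.0
```

Call:
{"method": "send_rows", "body": {"commands": [[0,0,0,0,0,0.03,0],[0,0,0,0,0,0.04,0],[0,0,0,0,0,0.04,0],[0,0,0,0,0,0.04,0]]}}

```text
time_s: 6.43
position: [0.6049, 0.2982, 0.0418]
tcp_rot: [[0.989, 0.146, 0.001], [0.146, -0.989, 0.0], [0.001, -0.0, -1.0]]
force: [-0.7, -0.0, 5.4]
opening: 0.134
grasp_force: 30.0
```

Contact is felt (5 N), so I'll release, rise and look.

Call:
{"method": "send_rows", "body": {"commands": [[0,0,0,0,0,0,0.3],[0,0,0,0,0,0,0.5],[0,0,0,0,0,0,0.5],[0,0,0,0,0,0,0.5],[0,0,0,0,0,0,0.5],[0,0,0,0,0,-0.5,0.5],[0,0,0,0,0,-1.3,0.5],[0,0,0,0,0,-2.5,0.5],[0,0,0,0,0,-3.7,0.5],[0,0,0,0,0,-5.0,0.5],[0,0,0,0,0,-6.2,0.5],[0,0,0,0,0,-6.2,0.5],[0,0,0,0,0,-6.2,0.5]]}}

```text
time_s: 7.52
position: [0.6063, 0.2986, 0.2301]
tcp_rot: [[0.989, 0.146, 0.006], [0.146, -0.989, 0.002], [0.007, -0.001, -1.0]]
force: [-0.6, -0.7, -0.2]
opening: 0.497
grasp_force: 0.0
```

```bash
python3 - <<'E'
from h import *
import pickle
s=read_state();d={n:optics.capture(n) for n in("wrist","scene","side")}
pickle.dump((s,d),open('w3.pkl','wb'));print(s['position'],s['opening'],s['joint_positions'])
c=lambda I,x,y,w,h:cv2.resize(I[y:y+h,x:x+w],(400,300),interpolation=cv2.INTER_CUBIC)
a=np.hstack([c(d['scene']['image'],320,235,133,100),c(d['side']['image'],110,210,133,100)])
b=cv2.resize(d['wrist']['image'],(400,300))
cv2.imwrite('pics/w3.png',np.vstack([a,np.hstack([b,b*0])]))
E
```

```text
[0.60627579 0.29861725 0.23006076] 0.4966905910139986 [1.67687738e+01 3.36935943e+01 7.40269459e+01 4.88817625e-04
 7.18912520e+01 9.83564625e+01]
```

View pics/w3.png

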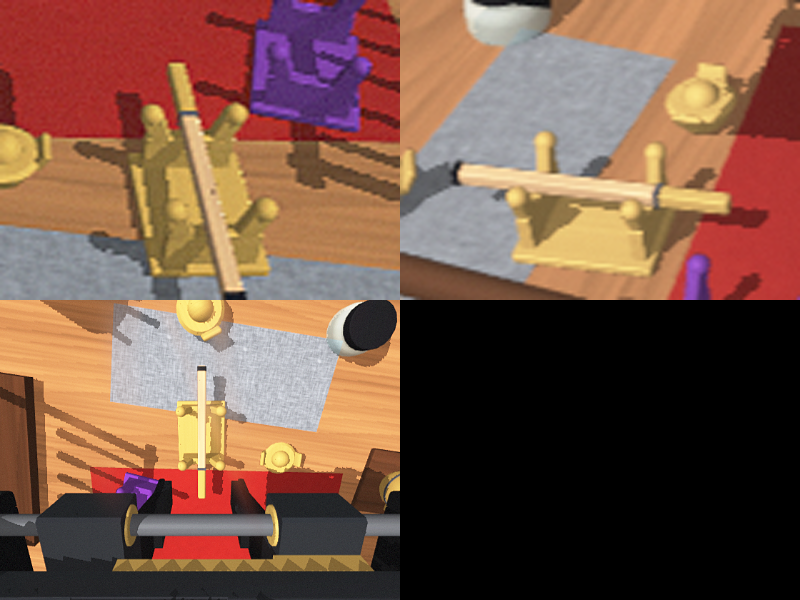

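The brush lies across both saddles between the horns in all three views, released, with its tail at (457,173) in the side crop. Next, the pots.

Call:
{"method": "send_rows", "body": {"commands": [[0,0,1.7,-3.7,14.4,0,0],[0,0,1.7,-3.7,14.4,0,0],[0,0,1.7,-3.7,14.4,0,0],[0,0,1.7,-3.7,14.4,0,0],[0,0,1.7,-3.7,14.4,0,0],[0,0,1.7,-3.7,14.4,0,0],[0,0,1.7,-3.7,14.4,0,0],[0,0,1.7,-3.7,14.4,0,0],[0,0,1.7,-3.7,14.4,0,0],[0,0,1.7,-3.7,14.4,0,0],[0,0,1.7,-3.7,14.4,0,0],[0,0,1.7,-3.7,14.4,0,0],[0,0,1.7,-3.7,14.4,0,0],[0,0,1.7,-3.7,14.4,0,0]]}}

```text
time_s: 8.83
position: [0.557, -0.1448, 0.2251]
tcp_rot: [[1.0, -0.002, -0.003], [-0.002, -1.0, 0.002], [-0.003, -0.002, -1.0]]
force: [0.0, 0.5, -0.2]
opening: 0.004
grasp_force: 0.0
```

```bash
python3 - <<'E'
from h import *
import pickle
s=read_state();w=optics.capture("wrist")
pickle.dump((s,w),open('w4.pkl','wb'));print(s['position'],s['opening'],s['tcp_rot'][:,0])
cv2.imwrite('pics/w4.png',cv2.resize(w['image'][60:320,100:460],None,fx=2.2,fy=2.2,interpolation=cv2.INTER_CUBIC))
E
```

```text
[ 0.55696522 -0.14475251  0.22509928] 0.0037625544200397096 [ 0.99999207 -0.00222617 -0.00330134]
```

View pics/w4.png

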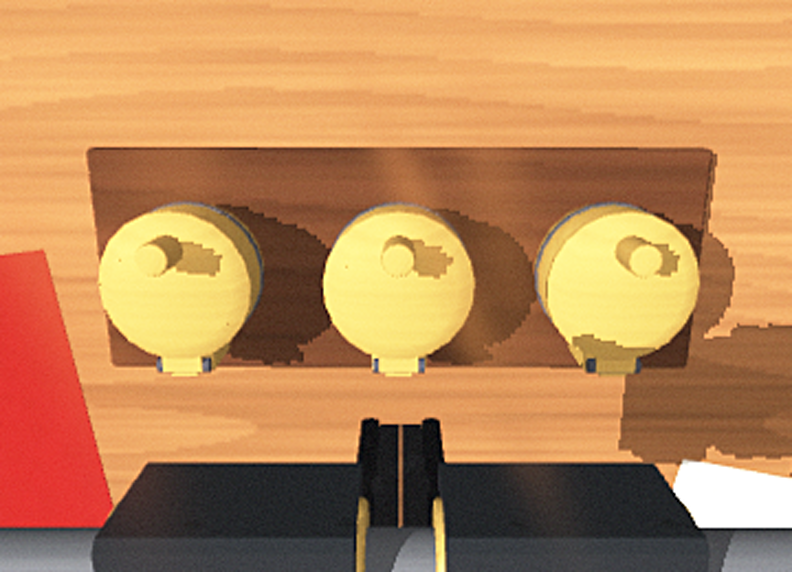

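The view shows the three knob tops at crop pixels (152,258), (398,262) and (647,260), hinges facing the robot.

```bash
python3 - <<'E'
from h import *
import pickle
np.set_printoptions(precision=4,suppress=True)
s,w=pickle.load(open('w4.pkl','rb'));W=PW(w,s)
f=lambda x,y,z:onplane((x/2.2+100,y/2.2+60),W,z)
for p in [(152,258,.092),(398,262,.092),(647,260,.092),(90,149,.012),(714,149,.012),(112,364,.012),(691,365,.012)]: print(f(*p), (f(*p)-s['position'])@s['tcp_rot']/.03)
E
```

```text
[ 0.5792 -0.0455  0.092 ] [ 0.7495 -3.3016  4.4417]
[ 0.5773 -0.1447  0.092 ] [0.6918 0.0066 4.4344]
[ 0.5778 -0.2451  0.092 ] [0.7162 3.3533 4.4267]
[0.6173 0.0067 0.012 ] [ 2.0247 -5.0355  7.1081]
[ 0.6163 -0.2994  0.012 ] [2.0124 5.1655 7.0851]
[0.5053 0.0093 0.012 ] [-1.7091 -5.1137  7.1206]
[ 0.5039 -0.3009  0.012 ] [-1.734   5.2251  7.0973]
```

Call:
{"method": "send_rows", "body": {"commands": [[0,0,0,0.7,0,1.2,0],[0,0,0,0.7,0,2.4,0],[0,0,0,0.7,0,3.4,0],[0,0,0,0.7,0,4.0,0],[0,0,0,0.7,0,4.2,0],[0,0,0,0.7,0,4.3,0],[0,0,0,0.7,0,4.3,0],[0,0,0,0.7,0,4.3,0]]}}

```text
time_s: 9.55
position: [0.5801, -0.1453, 0.099]
tcp_rot: [[1.0, -0.001, 0.002], [-0.001, -1.0, -0.001], [0.002, 0.001, -1.0]]
force: [0.2, 0.2, -0.4]
opening: 0.003
grasp_force: 0.0
```

Call:
{"method": "send_rows", "body": {"commands": [[0,0,0,0,0,0.05,0],[0,0,0,0,0,0.1,0],[0,0,0,0,0,0.1,0],[0,0,0,0,0,0.1,0]]}}

```text
time_s: 9.88
position: [0.5792, -0.1457, 0.0953]
tcp_rot: [[1.0, -0.002, 0.001], [-0.002, -1.0, -0.0], [0.001, 0.0, -1.0]]
force: [0.2, 0.5, 0.3]
opening: 0.006
grasp_force: 0.0
```

Call:
{"method": "send_rows", "body": {"commands": [[0,0,0,0,0,0.03,0],[0,0,0,0,0,0.06,0],[0,0,0,0,0,0.06,0]]}}

```text
time_s: 10.13
position: [0.5788, -0.1456, 0.0928]
tcp_rot: [[1.0, -0.002, -0.0], [-0.002, -1.0, 0.0], [-0.0, -0.0, -1.0]]
force: [0.2, 0.0, -0.1]
opening: 0.009
grasp_force: 0.0
```

Call:
{"method": "send_rows", "body": {"commands": [[0,0,0,0,0,0.03,0],[0,0,0,0,0,0.06,0],[0,0,0,0,0,0.06,0],[0,0,0,0,0,0.06,0]]}}

```text
time_s: 10.47
position: [0.5791, -0.1457, 0.0919]
tcp_rot: [[1.0, -0.002, 0.0], [-0.002, -1.0, -0.0], [0.0, 0.0, -1.0]]
force: [-2.0, 0.9, 4.8]
opening: 0.005
grasp_force: 2.5
```

Call:
{"method": "send_rows", "body": {"commands": [[0,0,0,0,0,0.03,0],[0,0,0,0,0,0.03,0],[0,0,0,0,0,0.03,0]]}}

```text
time_s: 10.72
position: [0.5792, -0.1457, 0.0917]
tcp_rot: [[1.0, -0.001, 0.001], [-0.001, -1.0, -0.001], [0.001, 0.001, -1.0]]
force: [-1.3, 0.6, 9.2]
opening: 0.002
grasp_force: 4.6
```

The middle lid is solid (9 N within 1 mm). Next is the left.

Call:
{"method": "send_rows", "body": {"commands": [[0,0,0,0,0,-0.8,0],[0,0,0,0,-1.1,-0.8,0],[0,0,0,0,-2.2,-0.8,0],[0,0,0,0,-3.3,-0.8,0],[0,0,0,0,-3.3,-0.6,0],[0,0,0,0,-3.3,-0.4,0],[0,0,0,0,-3.3,-0.15,0],[0,0,0,0,-3.3,-0.1,0],[0,0,0,0,-3.3,-0.1,0],[0,0,0,0,-3.3,-0.1,0]]}}

```text
time_s: 11.55
position: [0.5791, -0.0478, 0.0929]
tcp_rot: [[1.0, -0.003, -0.0], [-0.003, -1.0, -0.0], [-0.0, 0.0, -1.0]]
force: [-0.3, -0.2, -0.6]
opening: 0.008
grasp_force: 0.0
```

Call:
{"method": "send_rows", "body": {"commands": [[0,0,0,0,0,0.03,0],[0,0,0,0,0,0.06,0],[0,0,0,0,0,0.06,0],[0,0,0,0,0,0.06,0]]}}

```text
time_s: 11.88
position: [0.5795, -0.0474, 0.092]
tcp_rot: [[1.0, -0.002, 0.001], [-0.002, -1.0, -0.001], [0.001, 0.001, -1.0]]
force: [0.3, -1.5, 4.4]
opening: 0.004
grasp_force: 1.6
```

Call:
{"method": "send_rows", "body": {"commands": [[0,0,0,0,0,0.03,0],[0,0,0,0,0,0.05,0],[0,0,0,0,0,0.05,0],[0,0,0,0,0,0.05,0]]}}

```text
time_s: 12.22
position: [0.5797, -0.0474, 0.0917]
tcp_rot: [[1.0, -0.001, 0.002], [-0.001, -1.0, -0.002], [0.002, 0.002, -1.0]]
force: [-2.6, -2.7, 11.3]
opening: 0.004
grasp_force: 5.5
```

The left lid is solid too (11 N, no give). Now the right.

Call:
{"method": "send_rows", "body": {"commands": [[0,0,0,0,0,-0.8,0],[0,0,0,0,1.2,-0.8,0],[0,0,0,0,2.4,-0.8,0],[0,0,0,0,3.6,-0.8,0],[0,0,0,0,4.8,-0.8,0],[0,0,0,0,6.0,-0.8,0],[0,0,0,-0.05,6.6,-0.8,0],[0,0,0,-0.05,6.6,-0.6,0],[0,0,0,-0.05,6.6,-0.4,0],[0,0,0,-0.05,6.6,-0.2,0],[0,0,0,-0.05,6.6,-0.1,0],[0,0,0,-0.05,6.6,-0.1,0],[0,0,0,-0.05,6.6,-0.1,0]]}}

```text
time_s: 13.3
position: [0.577, -0.2429, 0.0925]
tcp_rot: [[1.0, 0.0, -0.001], [0.0, -1.0, 0.001], [-0.001, -0.001, -1.0]]
force: [0.4, -0.1, 0.3]
opening: 0.005
grasp_force: 0.0
```

Call:
{"method": "send_rows", "body": {"commands": [[0,0,0,0,0,0.03,0],[0,0,0,0,0,0.06,0],[0,0,0,0,0,0.06,0],[0,0,0,0,0,0.06,0]]}}

```text
time_s: 13.63
position: [0.5777, -0.2443, 0.0915]
tcp_rot: [[1.0, -0.001, 0.001], [-0.001, -1.0, -0.0], [0.001, 0.0, -1.0]]
force: [0.1, 0.6, 1.3]
opening: 0.002
grasp_force: 0.6
```

Call:
{"method": "send_rows", "body": {"commands": [[0,0,0,0,0,0.03,0],[0,0,0,0,0,0.05,0],[0,0,0,0,0,0.05,0],[0,0,0,0,0,0.05,0]]}}

```text
time_s: 13.97
position: [0.5776, -0.2445, 0.0899]
tcp_rot: [[1.0, -0.002, 0.001], [-0.002, -1.0, -0.0], [0.001, -0.0, -1.0]]
force: [0.9, 1.7, 2.5]
opening: 0.006
grasp_force: 1.3
```

The right lid gives (2 mm at 2.5 N). I'll press once more to confirm, then rise and open.

Call:
{"method": "send_rows", "body": {"commands": [[0,0,0,0,0,0.05,0],[0,0,0,0,0,0.05,0],[0,0,0,0,0,0.05,0]]}}

```text
time_s: 14.22
position: [0.5777, -0.2446, 0.0884]
tcp_rot: [[1.0, -0.002, 0.001], [-0.002, -1.0, -0.0], [0.001, 0.0, -1.0]]
force: [1.6, 3.0, 4.4]
opening: 0.005
grasp_force: 1.8
```

Call:
{"method": "send_rows", "body": {"commands": [[0,0,0,0,0,-0.4,0],[0,0,0,0,0,-0.7,0.45],[0,0,0,0,0,-0.7,0.45],[0,0,0,0,0,-0.7,0.45],[0,0,0,0,0,-0.7,0.45],[0,0,0,0,0,-0.7,0.45],[0,0,0,0,0,-0.7,0.45]]}}

```text
time_s: 14.8
position: [0.5769, -0.2444, 0.1087]
tcp_rot: [[1.0, -0.002, -0.001], [-0.002, -1.0, 0.0], [-0.001, -0.0, -1.0]]
force: [-0.5, -1.5, -0.1]
opening: 0.375
grasp_force: 0.0
```

Call:
{"method": "send_rows", "body": {"commands": [[0,0,0,0,0,0,0.45],[0,0,0,0,0,0.4,0.45],[0,0,0,0,0,0.8,0.45],[0,0,0,0,0,1.0,0.45],[0,0,0,0,0,1.08,0.45],[0,0,0,0,0,1.08,0.45],[0,0,0,0,0,1.08,0],[0,0,0,0,0,1.08,0],[0,0,0,0,0,1.08,0],[0,0,0,0,0,1.08,0],[0,0,0,0,0,1.08,0],[0,0,0,0,0,1.08,0],[0,0,0,0,0,1.08,0],[0,0,0,0,0,1.08,0]]}}

```text
time_s: 15.97
position: [0.5776, -0.244, 0.0769]
tcp_rot: [[1.0, -0.002, 0.001], [-0.002, -1.0, 0.001], [0.001, -0.001, -1.0]]
force: [0.2, 2.9, 1.3]
opening: 0.151
grasp_force: 30.0
```

The knob is held. I'll begin the arc about the hinge and check forces early.

Call:
{"method": "send_rows", "body": {"commands": [[0,0.5,0,-0.03,0,-0.08,0],[0,1,0,-0.057,0,-0.161,0],[0,1.5,0,-0.09,0,-0.24,0],[0,2,0,-0.127,0,-0.315,0],[0,2.5,0,-0.168,0,-0.39,0],[0,3,0,-0.21,0,-0.464,0],[0,3,0,-0.21,0,-0.464,0],[0,3,0,-0.21,0,-0.464,0]]}}

```text
time_s: 16.63
position: [0.571, -0.2442, 0.091]
tcp_rot: [[0.966, -0.003, 0.258], [-0.003, -1.0, 0.0], [0.258, -0.001, -0.966]]
force: [2.5, 3.6, 0.6]
opening: 0.148
grasp_force: 30.0
```

Call:
{"method": "send_rows", "body": {"commands": [[0,0.5,0,-0.03,0,-0.08,0],[0,1,0,-0.057,0,-0.161,0],[0,1.5,0,-0.09,0,-0.24,0],[0,2,0,-0.127,0,-0.315,0],[0,2.5,0,-0.168,0,-0.39,0],[0,3,0,-0.21,0,-0.464,0],[0,3.5,0,-0.257,0,-0.535,0],[0,4,0,-0.306,0,-0.604,0],[0,4.5,0,-0.359,0,-0.671,0],[0,5,0,-0.414,0,-0.736,0],[0,5.5,0,-0.473,0,-0.798,0],[0,6,0,-0.533,0,-0.857,0],[0,6.5,0,-0.597,0,-0.914,0],[0,7,0,-0.662,0,-0.968,0],[0,7,0,-0.662,0,-0.968,0],[0,7,0,-0.662,0,-0.968,0],[0,7,0,-0.662,0,-0.968,0]]}}

```text
time_s: 18.05
position: [0.5448, -0.244, 0.1136]
tcp_rot: [[0.643, 0.001, 0.766], [0.0, -1.0, 0.001], [0.766, -0.0, -0.643]]
force: [0.8, 2.2, 1.3]
opening: 0.152
grasp_force: 30.0
```

```bash
python3 - <<'E'
from h import *
s=read_state();d={n:optics.capture(n)['image'] for n in("scene","side","wrist")}
print(s['time_s'],s['force'],s['opening'],s['joint_positions'])
c=lambda I,x,y,w,h:cv2.resize(I[y:y+h,x:x+w],(400,300),interpolation=cv2.INTER_CUBIC)
cv2.imwrite('pics/w5.png',np.vstack([np.hstack([c(d['scene'],80,190,160,120),c(d['side'],210,80,133,100)]),np.hstack([c(d['scene'],270,210,200,150),cv2.resize(d['wrist'],(400,300))])]))
E
```

```text
18.05 [0.77991776 2.16540023 1.34149724] 0.1523223505454098 [-54.46424886  41.00139202 123.65006559 112.51091674  42.46389781
 -71.37263964]
```

View pics/w5.png

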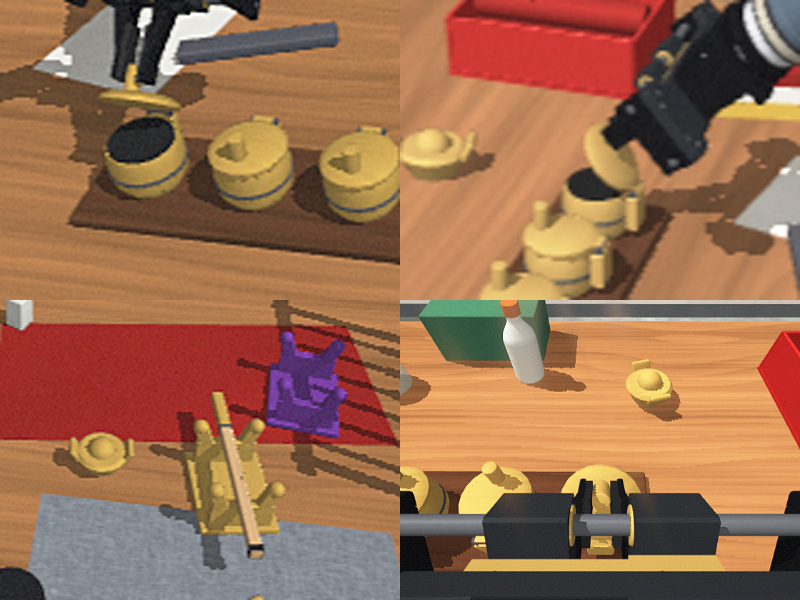

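The right lid stands open at about 50° and is held by its knob. The other lids are shut, the brush is on its rest, and the ingot and paperweight have not been moved. Handing in.

```bash
python3 -c "
from h import *
print(bot.hand_in())"
```

```text
the job is handed in; nothing more can be done
None
```

The job is handed in at about 18 s: the brush is released on both saddles, the taps showed the right lid as the free one, and it is held open by its knob at about 50°.

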